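# Vent the vacuum desiccator and take off its lid

## Task

The blue-lidded desiccator jar is under vacuum: open the yellow vent tap on its lid by a quarter turn counter-clockwise, so that the bar of the tap lies in line with the spout, and only then lift the lid off by its white handle and set it down, right way up and not dropped, on the middle of the round grey mat. Leave the tap open, and leave the orange-lidded jar sealed, its lid and tap as they are.

Things in the scene. Friction and masses are not known exactly. Their poses are not given: they have to be found in the camera images.
- blue_tap_grip (a point): Yellow tap bar, 36 long (x) x 12 x 28 mm tall, on the blue lid. Point: on its vertical turning axis, mid-length, 12 mm below its top, 36 mm above the blue disc. Shut at the start: bar within 7 deg of square to the line handle-spout. Opens counter-clockwise from above, 85-92 deg to a stop; 0.05 N m; stays put. Vacuum holds the lid fast until about 50 deg. 33 mm free between shut bar and handle.
- blue_lid_grip (a point): Middle of the white handle, 36 (x) x 20 mm thick (y), of the loose blue lid (164 mm disc, 0.38-0.65 kg). z up; +x points to the tap axis, 57 mm out, and the spout, to 94 mm. Handle top 18 mm above the point, top of the disc 30 mm below, flat underside of the black plug (122 mm across, 20 mm deep, 2 mm play in the jar) 60 mm below: the lid stands on it. Seated: 120 mm above the table. Jar fixed.
- mat_top (a point): Centre of the top face of the round grey mat, 210 mm across, 6 mm thick, fixed to the table, where the lid is to be set down. The order of blue jar, orange jar and mat from left to right varies.
- orange_tap_end (a point): One end of the yellow tap bar on the other desiccator, an equal jar with an orange lid, 138 mm tall over all, to be left alone. The point is 18 mm from that tap's axis and 126 mm above the table. This jar may stand between the blue jar and the mat: carry the lid over it.
There are look-alikes about, which are no part of the job. There is more than one size of the part that bears blue_tap_grip; the job needs the middle-sized.

How it is judged:
By the outcome, as a careful person would: the job done as asked, in the order asked, and still so for the second after the job is handed in, with the robot touching nothing.
It also fails if it takes over 64 s, if anything falls off the work surface, if the arm or the gripper's body presses on something with over 40 N, if the wrist force passes 120 N, or if a joint passes its speed limit or range.

## Robot

A 7-joint arm with a two-finger parallel gripper is mounted at the origin on the work surface. World frame = base frame: x ahead of the robot, y to its left, z up, the work surface at z = 0. Lengths are in m, angles in rad, forces in N, time in s.
With the tool pointing down it reaches from about 0.4 to 0.85 m from the base axis. Payload 10.4 kg.
Tool frame: the origin (TCP) lies midway between the tips of the shut fingers; the grasp point (between the pads) lies 19 mm behind it; x points along the fingers, y is the direction in which the jaws open and shut, and the axes are right-handed (so a half turn about x gives the same grasp; the last joint's range is limited). The gripper opens to 87 mm and grips with 3 to 60 N. Pads are 19 mm wide; open, the fingers measure 117 mm over their backs; the gripper's body (75 mm by 190 mm) begins 51 mm behind the grasp point.
Start: joints at [1.134, 0.332, -0.065, 1.46, 0.022, 1.35, -0.088], TCP at [0.251, -0.572, 0.223] pointing down, gripper open.
Joint ranges: [-2.6, 2.6], [-0.5, 2.12], [-1.47, 1.34], [0.16, 2.42], [-1.27, 4.41], [0.06, 2.06], [-2.6, 2.6]. Speed limits (rad/s): [2.22, 2.22, 2.79, 2.79, 3.14, 3.14, 3.14].

## Interface

Orientations are given as a unit quaternion [x, y, z, w].
In Python, from bench import r gives the robot as it stands.
- The arm moves only by the shell command python3 -m jog 'ROWS' [OPENING] [FORCE]. ROWS is JSON, a list of rows, each an object with "slide": the shift along the tool's x, y, z in cm, a list of three; "roll": the turn about the tool's x in degrees. A call has 1 to 5 rows; each row is the pose to reach, as a shift and turn from the pose measured when the call began, along the tool's axes at that moment; what a row does not reach only later rows make up. A row lasts 1/12 s, in which the tool goes at most 41.7 mm and 7.16 degrees, less where a joint would pass 70% of its speed; a pose out of reach is approached as far as the arm can. A call with a gripper value outside its range is refused whole. OPENING is the closure, from 0 (fully open) to 1 (shut), set as the call begins (- or left out, the last holds). The fingers move at their own pace and stop on an object; FORCE is the grip in N (left out, the last holds). Time passes only in rows, so rows that repeat a pose let the fingers close. It gives the time, the measured TCP pose, the force and the opening at its end, in the units of the state.
- r.read_state(): the state, without advancing time (a new reading comes with each control period).
- r.camera(name): name is "side" or "top" or "wrist"; returns the picture (480x640x3 uint8, red, green, blue); there is no depth.
- r.camera_info(name): a dict with "intrinsics" (3x3 intrinsics, pixels), "R" (3x3) and "t" (3): a world point X has camera coordinates R X + t; the wrist camera has in their place "hand_eye" (4x4, takes a point from camera to tool coordinates, whose origin is the TCP and whose axes are the tool frame's). Camera axes: x right, y down, z forward; pixel columns grow to the right and rows downward; lengths in m; the calibration is good to about 2 mm. A picture is of the moment at which its call begins: read the wrist's pose just before it. camera_info takes no time and is no camera call.
- r.close_job(): hands the job in, once; it reports no verdict.
The state is a dict: "time": time; "joint_positions": joint angles; "joint_vel": joint speeds; "joint_torque": joint torques, N m; "ee_pos": TCP position; "eef_rot": TCP orientation; "ft_force": force on the tool from outside, world axes, zero at the start; "torque": the same for the moment, N m; "width": finger opening in m.
Only numpy, scipy, OpenCV 4.12 (cv2) and the standard library are available. Lean on these libraries where they do the work, as an engineer would, in place of code of your own. Each camera call takes 0.05 s, during which the arm holds its last target.

## Working session

There is one attempt and no reset: what is moved stays moved. The work goes in short steps, Python scripts to look and compute and a shell command to move; the robot and the scene stay as the last step left them, time stands still between calls to the robot, and variables do not carry over. Pictures are saved under pics/ and viewed, and the job is handed in when it is done.

```bash
ls; mkdir -p pics
python3 - <<'E'
from bench import r
import cv2
s=r.read_state()
print({k:s[k] for k in('time','ee_pos','eef_rot','ft_force','width')})
for n in('side','top','wrist'):
    cv2.imwrite(f'pics/{n}0.png',r.camera(n)[...,::-1]); i=r.camera_info(n); print(n,i)
E
```

```text
pics
{'time': 0.0, 'ee_pos': array([ 0.25114692, -0.57188747,  0.22172643]), 'eef_rot': array([-0.69189665, -0.14576041,  0.69215348, -0.14476357]), 'ft_force': array([-0.73448295,  0.80972256, -0.46033668]), 'width': 0.0872083428456218}
side {'intrinsics': array([[476.50553441,   0.        , 320.45190676],
       [  0.        , 476.50553441, 237.25034074],
       [  0.        ,   0.        ,   1.        ]]), 'R': array([[-0.97108749, -0.2387153 ,  0.0020237 ],
       [-0.16130093,  0.64987142, -0.74273087],
       [ 0.17598608, -0.72158308, -0.669587  ]]), 't': array([0.47161425, 0.07481359, 1.13925703])}
top {'intrinsics': array([[500.21794491,   0.        , 314.95176464],
       [  0.        , 500.21794491, 237.86528886],
       [  0.        ,   0.        ,   1.        ]]), 'R': array([[ 0.00910151, -0.99993611, -0.00670317],
       [-0.98259104, -0.0076993 , -0.18562209],
       [ 0.18555862,  0.00827592, -0.98259834]]), 't': array([0.13977375, 0.4735933 , 1.06136004])}
wrist {'intrinsics': array([[340.86292635,   0.        , 321.96151138],
       [  0.        , 340.86292635, 235.80906458],
       [  0.        ,   0.        ,   1.        ]]), 'hand_eye': array([[ 6.37586549e-04, -2.65400723e-01,  9.64137983e-01,
        -1.62315627e-01],
       [ 9.99999784e-01,  3.22842283e-04, -5.72432417e-04,
         8.38783311e-04],
       [-1.59340530e-04,  9.64138140e-01,  2.65400871e-01,
        -7.31172393e-02],
       [ 0.00000000e+00,  0.00000000e+00,  0.00000000e+00,
         1.00000000e+00]])}
```

View pics/top0.png

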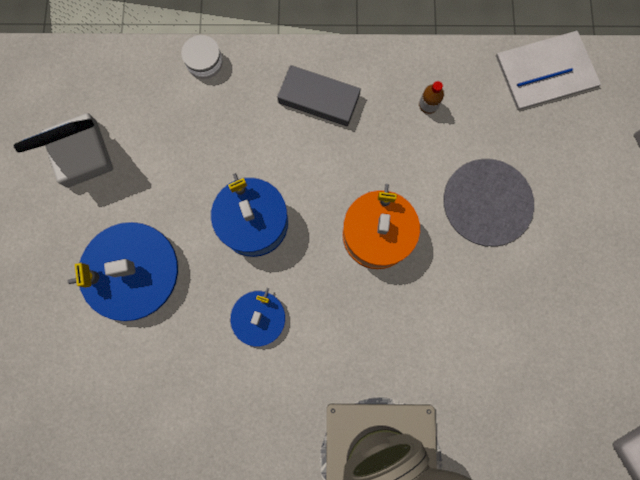

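View pics/side0.png

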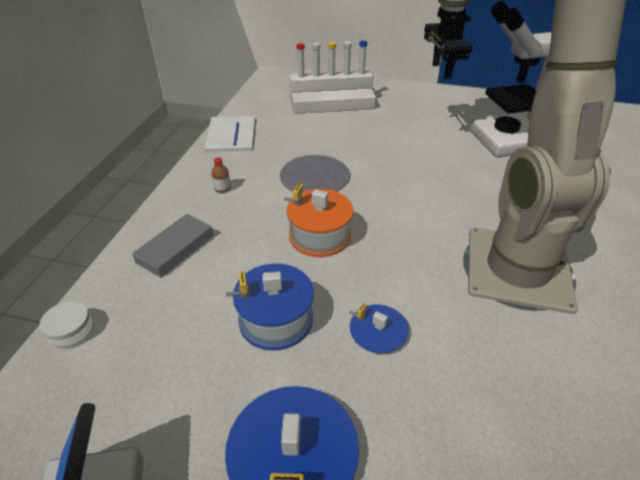

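View pics/wrist0.png

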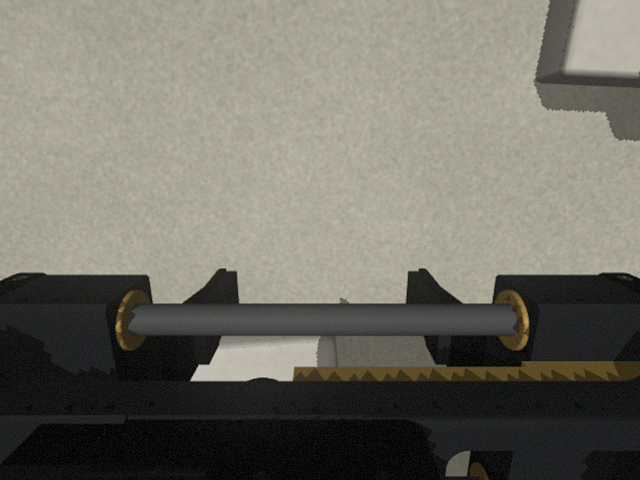

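In the top view, three things could be taken for the blue jar. They are the large blue lid (128,270) with its tap at (83,275), the medium one (250,217) with its tap at (237,184), and the small one (258,320) with its tap at (263,298). The orange jar is at (382,230) and the mat at (488,202). I choose the medium lid, which the side view shows seated on a glass jar, and will measure it now.

```bash
cat > h.py <<'E'
from bench import r
import cv2, numpy as np
from scipy.spatial.transform import Rotation as Ro
def ray(n,px,pose=None):
    i=r.camera_info(n); d=np.linalg.inv(i['intrinsics'])@np.array([px[0],px[1],1.])
    if n=='wrist':
        H=i['hand_eye']; p,q=pose; R=Ro.from_quat(q)
        return R.apply(H[:3,3])+p, R.apply(H[:3,:3]@d)
    return -i['R'].T@i['t'], i['R'].T@d
def onz(n,px,z,pose=None):
    o,d=ray(n,px,pose); return o+d*(z-o[2])/d[2]
def proj(n,X):
    i=r.camera_info(n); c=i['intrinsics']@(i['R']@np.asarray(X)+i['t']); return c[:2]/c[2]
def two(a,b):
    # midpoint of closest approach
    (o1,d1),(o2,d2)=a,b
    A=np.stack([d1,-d2],1); s=np.linalg.lstsq(A,o2-o1,rcond=None)[0]
    p,q=o1+s[0]*d1,o2+s[1]*d2; return (p+q)/2,np.linalg.norm(p-q)
def blobs(im,kind,roi,amin=15):
    hsv=cv2.cvtColor(im,cv2.COLOR_RGB2HSV)
    lo,hi={'y':((20,150,60),(35,255,255)),'b':((100,150,50),(125,255,255)),'o':((5,180,120),(18,255,255)),'w':((0,0,125),(180,60,255)),'g':((0,0,50),(180,60,125))}[kind]
    m=cv2.inRange(hsv,lo,hi); k=np.zeros_like(m); x0,y0,x1,y1=roi; k[y0:y1,x0:x1]=m[y0:y1,x0:x1]
    cs=cv2.findContours(k,cv2.RETR_EXTERNAL,cv2.CHAIN_APPROX_NONE)[0]
    return [(c,cv2.contourArea(c)) for c in sorted(cs,key=cv2.contourArea,reverse=True) if cv2.contourArea(c)>=amin]
E
python3 - <<'E'
from h import *
t=cv2.imread('pics/top0.png')[...,::-1].copy(); s=cv2.imread('pics/side0.png')[...,::-1].copy()
def show(n,im,k,roi):
    for c,a in blobs(im,k,roi)[:3]: print(n,k,roi,a,np.round(cv2.minAreaRect(c)[0],1),np.round(cv2.minAreaRect(c)[1],1),round(cv2.minAreaRect(c)[2]))
show('t',t,'y',(220,165,260,205)); show('t',t,'w',(232,195,262,225)); show('t',t,'b',(200,165,300,260))
show('t',t,'y',(370,180,405,210)); show('t',t,'w',(372,210,395,240));show('t',t,'g',(440,150,540,250)); show('t',t,'o',(330,180,430,275))
show('s',s,'y',(230,265,255,300)); show('s',s,'w',(258,268,285,296)); show('s',s,'b',(230,255,320,350))
a=cv2.resize(t[160:270,200:310],None,fx=5,fy=5,interpolation=3); cv2.imwrite('pics/c1.png',a[...,::-1])
a=cv2.resize(s[255:350,220:340],None,fx=5,fy=5,interpolation=3); cv2.imwrite('pics/c2.png',a[...,::-1])
E
```

```text
t y (220, 165, 260, 205) 122.5 [237.7 185.5] [10.2 16.6] 60
t w (232, 195, 262, 225) 125.5 [244.8 208.3] [16.1  8.9] 72
t b (200, 165, 300, 260) 4072.0 [249.5 218. ] [76.8 74.9] 72
t y (370, 180, 405, 210) 128.0 [386.9 197.3] [17.7  9.8] 7
t w (372, 210, 395, 240) 130.5 [384.  221.9] [ 9.5 16.1] 6
t g (440, 150, 540, 250) 6178.5 [488.  202.5] [87. 90.] 90
t o (330, 180, 430, 275) 3995.5 [381.  227.5] [73. 76.] 90
s y (230, 265, 255, 300) 71.0 [242.5 282.5] [19.5  4.9] 82
s w (258, 268, 285, 296) 305.0 [271.5 283. ] [22. 17.] 90
s b (230, 255, 320, 350) 3241.5 [274.2 295.4] [69.8 67. ] 28
```

View pics/c1.png

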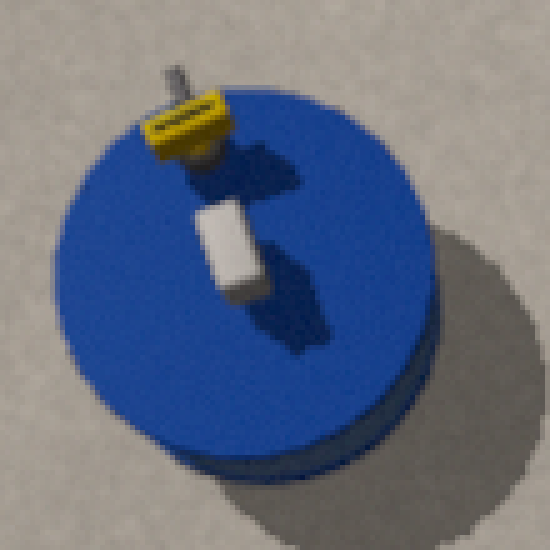

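View pics/c2.png

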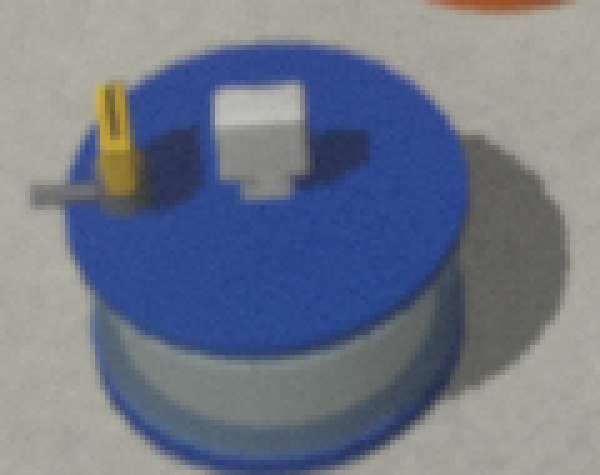

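Run:
```python
from h import *
tap=onz('top',(236.6,182.6),.138); han=onz('top',(245.4,208.6),.138)
print('tap',tap,'two',two(ray('top',(236.6,182.6)),ray('side',(241.9,276.9))))
print('han',han,'two',two(ray('top',(245.4,208.6)),ray('side',(271.4,275.6))))
a=onz('top',(200+157/5-.4,160+128/5-.4),.138);b=onz('top',(200+213/5-.4,160+103/5-.4),.138)
print('bar dir',np.degrees(np.arctan2(*(a-b)[1::-1])))
a=onz('top',(200+176/5-.4,160+70/5-.4),.1); print('spout tip',a)
d=tap-han; print('lidx deg',np.degrees(np.arctan2(d[1],d[0])),np.linalg.norm(d))
print('mat',onz('top',(488,202.5),.006)); 
print('orange h',onz('top',(384,220),.138))
print(r.read_state()['time'])
p=Ro.from_quat(r.read_state()['eef_rot']).as_matrix(); print(p.round(3))
```

```text
tap [0.56978188 0.30601843 0.138     ] two (array([0.56830276, 0.30538626, 0.14114729]), np.float64(0.0010040715221330389))
han [0.5146224  0.28587793 0.138     ] two (array([0.51446419, 0.28582694, 0.13824686]), np.float64(0.0001887570471139918))
bar dir 115.59000926730694
spout tip [0.60146961 0.31722308 0.1       ]
lidx deg 20.05876450966704 0.05872145219022581
mat [ 0.56620609 -0.25587685  0.006     ]
orange h [0.49286604 0.00291851 0.138     ]
0.15
[[-0.001  0.402 -0.916]
 [ 0.001 -0.916 -0.402]
 [-1.    -0.001  0.   ]]
```

```bash
cat >> h.py <<'E'
def todo(tcp,yaw):
    """tool-frame shift (cm) and roll (deg) to reach tcp with tool y at world yaw (mod 360)"""
    s=r.read_state(); R=Ro.from_quat(s['eef_rot']); M=R.as_matrix()
    d=R.inv().apply(np.array(tcp)-s['ee_pos'])*100
    y=np.degrees(np.arctan2(M[1,1],M[0,1])); 
    print('t %.2f'%s['time'],'pos',s['ee_pos'].round(4),'yawY %.1f'%y,'xdir',M[:,0].round(3),'F',s['ft_force'].round(1),'w %.4f'%s['width'],'j7 %.2f'%s['joint_positions'][6])
    print('SLIDE cm',d.round(2),'|%.1f|'%np.linalg.norm(d),'ROLL',round(-((yaw-y+180)%360-180),1))
E
python3 - <<'E'
from h import *
print('spout',two(ray('top',(234.6,173.4)),ray('side',(226.2,293.6))))
E
python3 -m jog '[{"slide":[-0.5,-2.9,-2.7],"roll":-7},{"slide":[-1,-5.8,-5.4],"roll":-14},{"slide":[-1.5,-8.7,-8.1],"roll":-21},{"slide":[-2,-11.6,-10.8],"roll":-28},{"slide":[-2,-14.5,-13.5],"roll":-35}]'
python3 -c "
from h import *
todo((.570,.306,.22),25)"
```

```text
spout (array([0.60205741, 0.31803163, 0.09717646]), np.float64(0.0014869116890480836))
time: 0.57
ee_pos: [0.317, -0.3833, 0.2428]
eef_rot: [-0.615, -0.348, 0.615, -0.349]
ft_force: [1.4, -0.7, -0.0]
width: 0.0868
t 0.57 pos [ 0.317  -0.3833  0.2428] yawY -30.9 xdir [ 0. -0. -1.] F [ 1.4 -0.7 -0. ] w 0.0868 j7 0.24
SLIDE cm [  2.27 -13.75 -72.13] |73.5| ROLL -55.9
```

```bash
python3 -m jog '[{"slide":[0,-0.7,-4],"roll":-7},{"slide":[0,-1.5,-8],"roll":-14},{"slide":[0,-2.2,-12],"roll":-21},{"slide":[0,-3,-16],"roll":-28},{"slide":[0,-3.8,-20],"roll":-35}]' 0.6
python3 -c "
from h import *
todo((.570,.306,.24),25)"
```

```text
time: 0.98
ee_pos: [0.3873, -0.1903, 0.2428]
eef_rot: [0.48, 0.519, -0.481, 0.519]
ft_force: [1.6, -0.2, -0.3]
width: 0.0617
t 0.98 pos [ 0.3873 -0.1903  0.2428] yawY 4.4 xdir [-0.    -0.001 -1.   ] F [ 1.6 -0.2 -0.3] w 0.0617 j7 0.47
SLIDE cm [  0.25  22.01 -48.09] |52.9| ROLL -20.6
```

```bash
python3 -m jog '[{"slide":[0,1.7,-3.6],"roll":-4},{"slide":[0,3.4,-7.2],"roll":-8},{"slide":[0,5,-11],"roll":-12},{"slide":[0,6.7,-14.5],"roll":-16},{"slide":[0,8.4,-18.2],"roll":-20.5}]' 
python3 -c "
from h import *
todo((.570,.306,.24),25)"
```

```text
time: 1.4
ee_pos: [0.4573, -0.0008, 0.2428]
eef_rot: [0.379, 0.596, -0.38, 0.597]
ft_force: [0.8, 0.7, -0.7]
width: 0.0359
t 1.40 pos [ 0.4573 -0.0008  0.2428] yawY 25.0 xdir [ 0.    -0.001 -1.   ] F [ 0.8  0.7 -0.7] w 0.0359 j7 0.36
SLIDE cm [  0.25  23.2  -23.02] |32.7| ROLL 0.0
```

```bash
python3 -m jog '[{"slide":[0,3.3,-2.3]},{"slide":[0,6.6,-4.6]},{"slide":[0,9.9,-6.9]},{"slide":[0,13.2,-9.2]},{"slide":[0,16.5,-11.5]}]' 
python3 -m jog '[{"slide":[0,3.3,-2.3]},{"slide":[0,6.7,-4.5]},{"slide":[0,6.7,-4.5]},{"slide":[0,6.7,-4.5]}]' 0.66
python3 - <<'E'
from h import *
s=r.read_state(); im=r.camera('wrist'); np.savez('p1.npz',p=s['ee_pos'],q=s['eef_rot'])
cv2.imwrite('pics/w1.png',im[...,::-1])
todo((.570,.306,.24),25)
E
```

```text
t 1.45 pos [0.459  0.0076 0.2431] yawY 25.9 xdir [ 0.002  0.002 -1.   ] F [-1.8  7.1  0.4] w 0.0358 j7 0.36
SLIDE cm [  0.39  23.02 -22.  ] |31.8| ROLL 0.9invalid input at $[0]: expected keys slide, roll
invalid input at $[0]: expected keys slide, roll
```

View pics/w1.png

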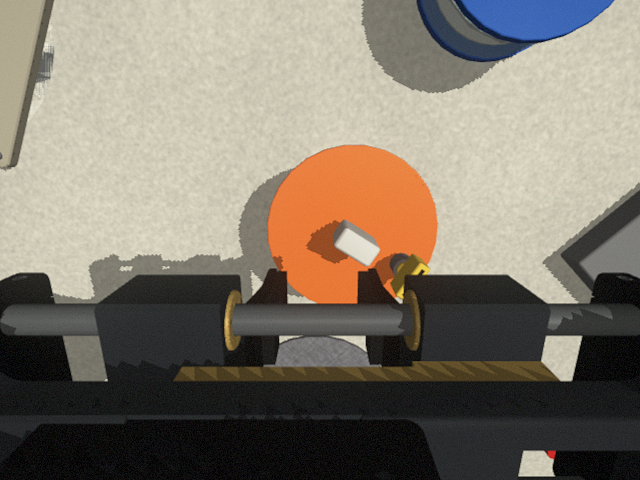

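The call was refused because the roll key was missing. The wrist image shows the orange jar at (352,225) and the blue one at the upper right. I'll send the move again with roll included.

```bash
python3 -m jog '[{"slide":[0,3.3,-2.1],"roll":0},{"slide":[0,6.6,-4.2],"roll":0},{"slide":[0,9.9,-6.3],"roll":0},{"slide":[0,13.2,-8.4],"roll":0},{"slide":[0,16.5,-10.5],"roll":0}]' 
python3 -m jog '[{"slide":[0,3.3,-2.2],"roll":0},{"slide":[0,6.6,-4.5],"roll":0},{"slide":[0,6.6,-4.5],"roll":0},{"slide":[0,6.6,-4.5],"roll":0}]' 0.66
python3 - <<'E'
from h import *
s=r.read_state(); im=r.camera('wrist'); np.savez('p1.npz',p=s['ee_pos'],q=s['eef_rot'])
cv2.imwrite('pics/w2.png',im[...,::-1])
todo((.570,.306,.24),25)
E
```

```text
time: 1.87
ee_pos: [0.5625, 0.1756, 0.2433]
eef_rot: [0.377, 0.599, -0.375, 0.599]
ft_force: [0.7, -0.7, 0.7]
width: 0.0349
time: 2.2
ee_pos: [0.6016, 0.2477, 0.2418]
eef_rot: [0.375, 0.601, -0.374, 0.599]
ft_force: [-0.8, -0.4, 0.4]
width: 0.0298
t 2.25 pos [0.6019 0.2455 0.2426] yawY 25.9 xdir [ 0.     0.002 -1.   ] F [ 1.  -0.9  0.6] w 0.0300 j7 -0.23
SLIDE cm [ 0.27 -0.23 -6.83] |6.8| ROLL 0.9
```

View pics/w2.png

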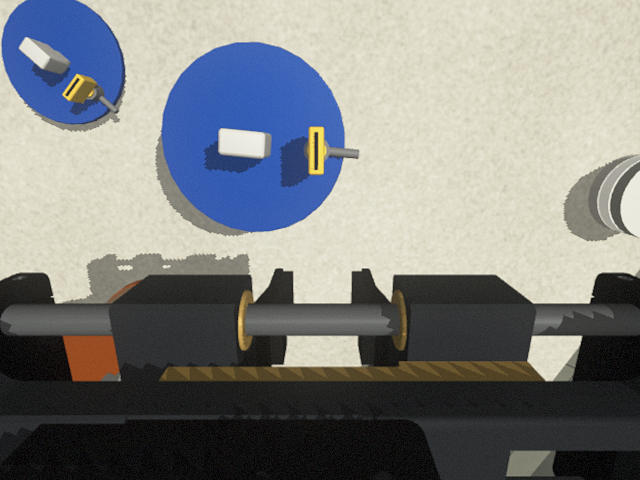

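The wrist view shows the medium lid with its handle at (243,143), the shut tap bar at (316,150) and the spout at (345,153). The small lid is at the upper left. Now a refined measurement from this view.

Run:
```python
from h import *
im=cv2.imread('pics/w2.png')[...,::-1].copy(); z=np.load('p1.npz'); P=(z['p'],z['q'])
cv2.imwrite('pics/c3.png',cv2.resize(im[110:195,205:365],None,fx=5,fy=5,interpolation=3)[...,::-1])
for k,roi in(('y',(300,120,335,185)),('w',(210,120,275,170))):
    c,a=blobs(im,k,roi)[0]; q=cv2.minAreaRect(c); print(k,a,q)
    print(onz('wrist',q[0],.138,P))
    b=cv2.boxPoints(q); w=[onz('wrist',x,.138,P) for x in b]
    for i in(0,1):
        e=w[i+1]-w[i]; print(np.linalg.norm(e).round(4),np.degrees(np.arctan2(e[1],e[0])).round(1))
```

```text
y 647.0 ((316.5, 150.0), (46.0, 17.0), 90.0)
[0.5692572  0.30575545 0.138     ]
0.0127 26.1
0.0338 -63.8
w 1290.5 ((243.69802856445312, 143.01979064941406), (53.53300094604492, 26.368484497070312), 5.710593223571777)
[0.51773646 0.28623385 0.138     ]
0.0193 105.6
0.0397 20.6
```

View pics/c3.png

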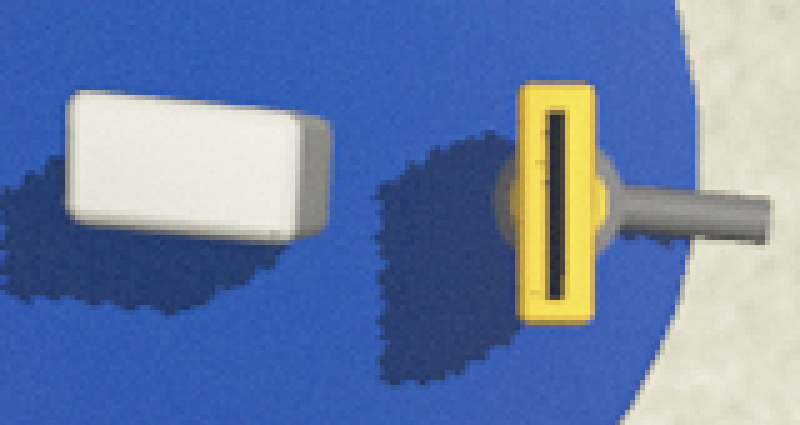

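```bash
python3 -m jog '[{"slide":[0,-0.1,-3.4],"roll":0},{"slide":[0,-0.25,-6.8],"roll":0},{"slide":[2,-0.25,-6.8],"roll":0},{"slide":[4,-0.25,-6.8],"roll":0},{"slide":[6,-0.25,-6.8],"roll":0}]' 
python3 -c "
from h import *
todo((.5695,.3059,.11),26.1)"
```

```text
time: 2.67
ee_pos: [0.5703, 0.3041, 0.1829]
eef_rot: [0.376, 0.599, -0.375, 0.6]
ft_force: [-0.0, -0.3, -0.2]
width: 0.0294
t 2.67 pos [0.5703 0.3041 0.1829] yawY 25.8 xdir [ 0.003  0.001 -1.   ] F [-0.  -0.3 -0.2] w 0.0294 j7 -0.36
SLIDE cm [ 7.29 -0.01 -0.2 ] |7.3| ROLL -0.3
```

```bash
python3 -m jog '[{"slide":[2.4,0,-0.2],"roll":-0.3},{"slide":[4.8,0,-0.2],"roll":-0.3},{"slide":[6.2,0,-0.2],"roll":-0.3},{"slide":[7.2,0,-0.2],"roll":-0.3},{"slide":[7.2,0,-0.2],"roll":-0.3}]' 
python3 -m jog '[{"slide":[0,0,0],"roll":0},{"slide":[0,0,0],"roll":0},{"slide":[0,0,0],"roll":0},{"slide":[0,0,0],"roll":0},{"slide":[0,0,0],"roll":0}]' 1 15
python3 -c "
from h import *
todo((.5695,.3059,.11),26.1)"
```

```text
time: 3.08
ee_pos: [0.5694, 0.3041, 0.1095]
eef_rot: [0.374, 0.599, -0.375, 0.6]
ft_force: [0.3, 0.2, 0.4]
width: 0.0294
time: 3.5
ee_pos: [0.5694, 0.3043, 0.1109]
eef_rot: [0.375, 0.599, -0.374, 0.6]
ft_force: [-3.7, -1.7, 6.2]
width: 0.0116
t 3.50 pos [0.5694 0.3043 0.1109] yawY 26.0 xdir [ 0.002 -0.001 -1.   ] F [-3.7 -1.7  6.2] w 0.0116 j7 -0.39
SLIDE cm [ 0.09  0.08 -0.14] |0.2| ROLL -0.1
```

```bash
python3 -m jog '[{"slide":[0,0.05,-0.1],"roll":-7},{"slide":[0,0.05,-0.1],"roll":-14},{"slide":[0,0.05,-0.1],"roll":-21},{"slide":[0,0.05,-0.1],"roll":-28},{"slide":[0,0.05,-0.1],"roll":-28}]' - 20
python3 -c "
from h import *
todo((.5695,.3059,.11),110.5);print(r.read_state()['torque'])"
```

```text
time: 3.92
ee_pos: [0.5698, 0.3054, 0.1111]
eef_rot: [0.217, 0.672, -0.216, 0.674]
ft_force: [1.5, 0.4, -2.7]
width: 0.0121
t 3.92 pos [0.5698 0.3054 0.1111] yawY 54.4 xdir [ 0.002 -0.    -1.   ] F [ 1.5  0.4 -2.7] w 0.0121 j7 0.07
SLIDE cm [ 0.11  0.02 -0.05] |0.1| ROLL -56.1
[ 0.04565175 -0.53236371  0.03648873]
```

```bash
python3 -m jog '[{"slide":[0,0,0],"roll":-7},{"slide":[0,0,0],"roll":-14},{"slide":[0,0,0],"roll":-21},{"slide":[0,0,0],"roll":-28},{"slide":[0,0,0],"roll":-28}]' 
python3 -m jog '[{"slide":[0,0,0],"roll":-7},{"slide":[0,0,0],"roll":-14},{"slide":[0,0,0],"roll":-20},{"slide":[0,0,0],"roll":-25},{"slide":[0,0,0],"roll":-25}]' 
python3 -c "
from h import *
todo((.5695,.3059,.11),110.5);print(r.read_state()['torque'])"
```

```text
time: 4.33
ee_pos: [0.57, 0.3053, 0.1111]
eef_rot: [0.047, 0.705, -0.047, 0.706]
ft_force: [1.4, 0.6, -2.7]
width: 0.012
time: 4.75
ee_pos: [0.5702, 0.3053, 0.1111]
eef_rot: [-0.106, 0.698, 0.106, 0.7]
ft_force: [1.2, 0.3, -3.1]
width: 0.012
t 4.75 pos [0.5702 0.3053 0.1111] yawY 107.3 xdir [ 0.002 -0.    -1.   ] F [ 1.2  0.3 -3.1] w 0.0120 j7 0.92
SLIDE cm [ 0.11  0.08 -0.04] |0.1| ROLL -3.2
[ 0.17819366 -0.35601412  0.03896136]
```

```bash
python3 -m jog '[{"slide":[0,0,0],"roll":-3.5},{"slide":[0,0,0],"roll":-4},{"slide":[0,0,0],"roll":-4}]' 
python3 -c "
from h import *
todo((.5695,.3059,.11),110.5);print(r.read_state()['torque'])"
python3 -m jog '[{"slide":[0,0,0],"roll":0},{"slide":[0,0,0],"roll":0},{"slide":[0,0,0],"roll":0}]' 0.62
python3 -m jog '[{"slide":[-2,0,0],"roll":0},{"slide":[-5,0,0],"roll":0},{"slide":[-8,0,0],"roll":0},{"slide":[-11,0,0],"roll":0},{"slide":[-12,0,0],"roll":0}]'
python3 -c "
from h import *
todo((.516,.286,.2),110.5)"
```

```text
time: 5.0
ee_pos: [0.5702, 0.3052, 0.111]
eef_rot: [-0.129, 0.695, 0.128, 0.696]
ft_force: [0.7, 0.9, -2.5]
width: 0.0114
t 5.00 pos [0.5702 0.3052 0.111 ] yawY 110.9 xdir [ 0.002 -0.    -1.   ] F [ 0.7  0.9 -2.5] w 0.0114 j7 0.98
SLIDE cm [ 0.1   0.09 -0.04] |0.1| ROLL 0.4
[ 0.19734395 -0.20181031 -0.04771629]
time: 5.25
ee_pos: [0.5702, 0.3053, 0.1113]
eef_rot: [-0.128, 0.695, 0.128, 0.696]
ft_force: [0.2, -0.9, 1.2]
width: 0.0247
time: 5.67
ee_pos: [0.5706, 0.3066, 0.2361]
eef_rot: [-0.127, 0.693, 0.128, 0.698]
ft_force: [0.2, 1.0, 0.1]
width: 0.033
t 5.67 pos [0.5706 0.3066 0.2361] yawY 110.8 xdir [ 0.007  0.003 -1.   ] F [0.2 1.  0.1] w 0.0330 j7 1.03
SLIDE cm [ 3.57  0.01 -5.86] |6.9| ROLL 0.3
```

```bash
python3 -m jog '[{"slide":[-1,0,3],"roll":0},{"slide":[-1,0,5],"roll":0},{"slide":[-1,0,5],"roll":0},{"slide":[-1,0,5],"roll":0}]'
python3 - <<'E'
from h import *
s=r.read_state(); im=r.camera('wrist'); np.savez('p2.npz',p=s['ee_pos'],q=s['eef_rot'])
cv2.imwrite('pics/w3.png',im[...,::-1])
E
```

```text
time: 6.0
ee_pos: [0.6173, 0.3247, 0.2457]
eef_rot: [-0.126, 0.693, 0.128, 0.698]
ft_force: [-0.2, 0.7, 0.1]
width: 0.0329
```

View pics/w3.png

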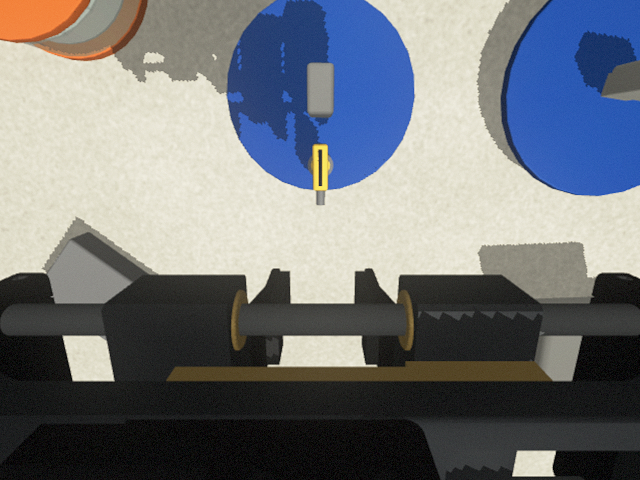

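The tap bar (320,167) is now in line with the spout (320,197) and the handle (320,89). I'll measure the angles and the handle position.

Run:
```python
from h import *
im=cv2.imread('pics/w3.png')[...,::-1].copy(); z=np.load('p2.npz'); P=(z['p'],z['q'])
hsv=cv2.cvtColor(im,cv2.COLOR_RGB2HSV)
def rep(n,c):
    q=cv2.minAreaRect(c); print(n,cv2.contourArea(c),q,onz('wrist',q[0],.138,P))
    w=[onz('wrist',x,.138,P) for x in cv2.boxPoints(q)]
    for i in(0,1):
        e=w[i+1]-w[i]; print(np.linalg.norm(e).round(4),np.degrees(np.arctan2(e[1],e[0])).round(1))
rep('tap',blobs(im,'y',(300,140,340,192))[0][0])
m=cv2.inRange(hsv,(0,0,60),(180,70,255)); k=np.zeros_like(m);k[55:125,295:345]=m[55:125,295:345]
c=max(cv2.findContours(k,0,1)[0],key=cv2.contourArea); rep('han',c)
cv2.imwrite('pics/c4.png',cv2.resize(im[50:210,270:370],None,fx=3.7,fy=3.7,interpolation=3)[...,::-1])
todo((.516,.286,.2),110.5)
```

```text
tap 589.0 ((320.0, 166.5), (45.0, 16.0), 90.0) [0.56857933 0.30405246 0.138     ]
0.0122 110.7
0.0344 21.0
han 1356.5 ((319.9999694824219, 89.5), (54.99999237060547, 25.999996185302734), 90.0) [0.51668713 0.28452331 0.138     ]
0.0187 110.7
0.0374 21.2
t 6.05 pos [0.6167 0.3246 0.2459] yawY 110.8 xdir [ 0.006  0.003 -1.   ] F [-1.  -0.4 -0.7] w 0.0329 j7 1.06
SLIDE cm [  4.52  -0.04 -10.81] |11.7| ROLL 0.3
```

View pics/c4.png

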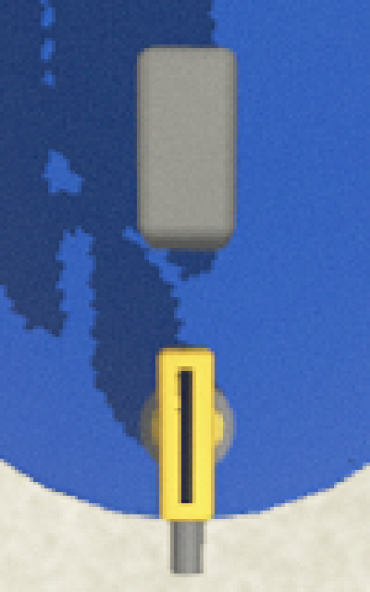

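```bash
python3 -m jog '[{"slide":[0,0,-3.6],"roll":0},{"slide":[0,0,-7.2],"roll":0},{"slide":[0,0,-10.7],"roll":0},{"slide":[3,0,-10.75],"roll":0},{"slide":[6,0,-10.75],"roll":0}]' 0.48
python3 -c "
from h import *
todo((.516,.2855,.103),110.8)"
```

```text
time: 6.47
ee_pos: [0.5155, 0.2859, 0.1862]
eef_rot: [-0.127, 0.692, 0.127, 0.699]
ft_force: [0.6, 0.5, -0.1]
width: 0.0449
t 6.47 pos [0.5155 0.2859 0.1862] yawY 110.7 xdir [ 0.01   0.002 -1.   ] F [ 0.6  0.5 -0.1] w 0.0449 j7 1.00
SLIDE cm [ 8.32 -0.04 -0.05] |8.3| ROLL -0.1
```

```bash
python3 -m jog '[{"slide":[3,0,0],"roll":0},{"slide":[5.5,0,0],"roll":0},{"slide":[7.3,0,0],"roll":0},{"slide":[8.3,0,0],"roll":0},{"slide":[8.3,0,0],"roll":0}]'
python3 -m jog '[{"slide":[0,0,0],"roll":0},{"slide":[0,0,0],"roll":0},{"slide":[0,0,0],"roll":0},{"slide":[0,0,0],"roll":0},{"slide":[0,0,0],"roll":0}]' 1 45
python3 -m jog '[{"slide":[-0.2,0,0],"roll":0},{"slide":[-0.6,0,0],"roll":0},{"slide":[-1,0,0],"roll":0},{"slide":[-1.5,0,0],"roll":0},{"slide":[-1.5,0,0],"roll":0}]'
python3 -c "
from h import *
todo((.516,.286,.23),110.8)"
```

```text
time: 6.88
ee_pos: [0.5149, 0.285, 0.1012]
eef_rot: [-0.128, 0.693, 0.127, 0.698]
ft_force: [0.2, -0.5, -0.3]
width: 0.045
time: 7.3
ee_pos: [0.5153, 0.2851, 0.102]
eef_rot: [-0.128, 0.693, 0.127, 0.699]
ft_force: [-0.2, -0.2, 5.3]
width: 0.0198
time: 7.72
ee_pos: [0.5154, 0.2854, 0.118]
eef_rot: [-0.127, 0.692, 0.127, 0.699]
ft_force: [-0.8, 0.4, -5.0]
width: 0.0194
t 7.72 pos [0.5154 0.2854 0.118 ] yawY 110.7 xdir [ 0.009  0.001 -1.   ] F [-0.8  0.4 -5. ] w 0.0194 j7 0.96
SLIDE cm [-11.19   0.     0.17] |11.2| ROLL -0.1
```

```bash
python3 -m jog '[{"slide":[-1.5,0,0],"roll":0},{"slide":[-4,0,0],"roll":0},{"slide":[-7,0,0],"roll":0},{"slide":[-9.5,0,0],"roll":0},{"slide":[-11.5,0,0],"roll":0}]'
python3 -c "
from h import *
todo((.567,-.256,.235),60)"
```

```text
time: 8.13
ee_pos: [0.5143, 0.286, 0.2364]
eef_rot: [-0.127, 0.692, 0.127, 0.699]
ft_force: [-0.5, -0.4, -4.5]
width: 0.0198
t 8.13 pos [0.5143 0.286  0.2364] yawY 110.7 xdir [ 0.011  0.002 -1.   ] F [-0.5 -0.4 -4.5] w 0.0198 j7 1.03
SLIDE cm [  0.1  -52.56 -14.26] |54.5| ROLL 50.7
```

```bash
python3 -m jog '[{"slide":[0,-1.2,-0.3],"roll":1.5},{"slide":[0,-3.6,-0.9],"roll":4},{"slide":[0,-6.3,-1.7],"roll":6.5},{"slide":[0,-9,-2.4],"roll":9},{"slide":[0,-11.7,-3.2],"roll":12}]'
python3 -c "
from h import *
todo((.567,-.256,.237),60)"
```

```text
time: 8.55
ee_pos: [0.5256, 0.1644, 0.2373]
eef_rot: [-0.053, 0.701, 0.054, 0.709]
ft_force: [1.1, -0.3, -4.9]
width: 0.0196
t 8.55 pos [0.5256 0.1644 0.2373] yawY 98.7 xdir [ 0.012  0.002 -1.   ] F [ 1.1 -0.3 -4.9] w 0.0196 j7 1.08
SLIDE cm [  0.   -42.19  -2.25] |42.2| ROLL 38.7
```

```bash
python3 -m jog '[{"slide":[0,-2.7,-0.1],"roll":2.5},{"slide":[0,-5.4,-0.3],"roll":5},{"slide":[0,-8.2,-0.4],"roll":7.5},{"slide":[0,-11,-0.6],"roll":10},{"slide":[0,-13.8,-0.7],"roll":13}]'
python3 -c "
from h import *
todo((.567,-.256,.237),60)"
```

```text
time: 8.97
ee_pos: [0.5392, 0.026, 0.2383]
eef_rot: [0.028, 0.702, -0.026, 0.711]
ft_force: [0.0, 0.0, -5.2]
width: 0.0197
t 8.97 pos [0.5392 0.026  0.2383] yawY 85.6 xdir [ 0.012  0.001 -1.   ] F [ 0.   0.  -5.2] w 0.0197 j7 1.15
SLIDE cm [  0.12 -27.91   4.93] |28.3| ROLL 25.6
```

```bash
python3 -m jog '[{"slide":[0,-2.7,0.5],"roll":2.5},{"slide":[0,-5.4,1],"roll":5},{"slide":[0,-8.2,1.5],"roll":7.5},{"slide":[0,-11,2],"roll":10},{"slide":[0,-13.8,2.4],"roll":13}]'
python3 -c "
from h import *
todo((.567,-.256,.237),60)"
```

```text
time: 9.38
ee_pos: [0.5527, -0.1151, 0.2391]
eef_rot: [0.109, 0.694, -0.107, 0.703]
ft_force: [-0.0, -0.8, -5.0]
width: 0.0199
t 9.38 pos [ 0.5527 -0.1151  0.2391] yawY 72.5 xdir [ 0.013  0.001 -1.   ] F [-0.  -0.8 -5. ] w 0.0199 j7 1.17
SLIDE cm [  0.21 -13.01   5.6 ] |14.2| ROLL 12.5
```

```bash
python3 -m jog '[{"slide":[0,-2.6,1.1],"roll":2.5},{"slide":[0,-5.4,2.3],"roll":5},{"slide":[0,-8.2,3.5],"roll":7.5},{"slide":[0,-11,4.7],"roll":10},{"slide":[0,-12.4,5.4],"roll":12}]'
python3 -m jog '[{"slide":[0,-0.6,0.2],"roll":0.5},{"slide":[0,-0.6,0.2],"roll":0.5},{"slide":[0,-0.6,0.2],"roll":0.5}]'
python3 - <<'E'
from h import *
todo((.567,-.256,.237),60)
s=r.read_state(); im=r.camera('top')
cv2.imwrite('pics/t3.png',im[...,::-1])
cv2.imwrite('pics/s3.png',r.camera('side')[...,::-1])
E
```

```text
time: 9.8
ee_pos: [0.5661, -0.2558, 0.2385]
eef_rot: [0.184, 0.679, -0.182, 0.687]
ft_force: [-0.7, -1.3, -5.1]
width: 0.0198
time: 10.05
ee_pos: [0.5648, -0.2616, 0.2383]
eef_rot: [0.187, 0.678, -0.185, 0.686]
ft_force: [0.0, 1.7, -5.0]
width: 0.0198
t 10.05 pos [ 0.5648 -0.2616  0.2383] yawY 59.5 xdir [ 0.011  0.001 -1.   ] F [ 0.   1.7 -5. ] w 0.0198 j7 1.16
SLIDE cm [ 0.13  0.59 -0.09] |0.6| ROLL -0.5
```

View pics/t3.png

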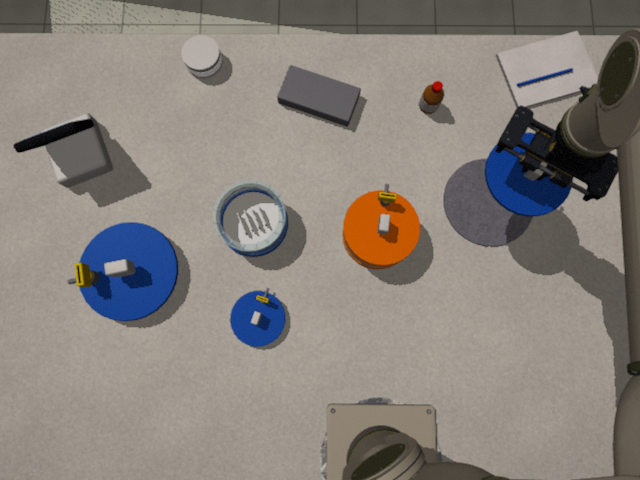

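View pics/s3.png

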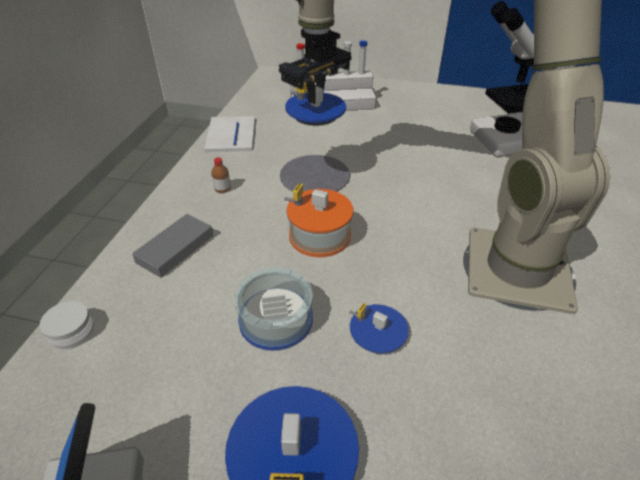

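The blue jar is open at (251,217) and the lid hangs level in the gripper, with its disc at (529,174) in the top view. The orange lid and tap are unchanged. Next I'll check the mat centre from both cameras and the offset of the held lid.

Run:
```python
from h import *
t0=cv2.imread('pics/top0.png')[...,::-1].copy(); s0=cv2.imread('pics/side0.png')[...,::-1].copy()
g=blobs(t0,'g',(440,150,540,250))[0][0]; e=cv2.fitEllipse(cv2.convexHull(g)); print(e, onz('top',e[0],.006))
for c,a in blobs(s0,'g',(270,150,360,200))[:2]: print(a,cv2.boundingRect(c))
g=blobs(s0,'g',(270,150,360,200))[0][0]; x,y,w,h=cv2.boundingRect(g); print(onz('side',(x+w/2,y+h/2),.006))
t=cv2.imread('pics/t3.png')[...,::-1].copy(); p=r.read_state()['ee_pos']
b=blobs(t,'b',(480,120,580,225)); c=cv2.convexHull(np.vstack([x for x,_ in b if _>100])); e=cv2.fitEllipse(c); print(e,'disc',onz('top',e[0],p[2]+.019-.03),p)
```

```text
((488.6041259765625, 202.5603790283203), (86.31928253173828, 92.97962951660156), 121.62027740478516) [ 0.56607205 -0.25726458  0.006     ]
1882.0 (280, 155, 71, 36)
[ 0.56569243 -0.26350369  0.006     ]
((528.0372924804688, 174.95545959472656), (79.62671661376953, 87.51646423339844), 115.6475601196289) disc [ 0.56123933 -0.2569199   0.22773252] [ 0.56516925 -0.26003946  0.23873252]
```

```bash
python3 -m jog '[{"slide":[1.5,0.2,0],"roll":0},{"slide":[4.5,0.2,0],"roll":0},{"slide":[7.5,0.3,0],"roll":0},{"slide":[10.5,0.3,0],"roll":0},{"slide":[13,0.3,0],"roll":0}]'
python3 -m jog '[{"slide":[1.5,0,0],"roll":0},{"slide":[2.5,0,0],"roll":0},{"slide":[3.5,0,0],"roll":0},{"slide":[4.3,0,0],"roll":0},{"slide":[4.3,0,0],"roll":0}]'
python3 -c "
from h import *
todo((.566,-.257,.048),60)"
```

```text
time: 10.57
ee_pos: [0.568, -0.2556, 0.1072]
eef_rot: [0.186, 0.679, -0.183, 0.686]
ft_force: [-0.3, 0.4, -5.5]
width: 0.0197
time: 10.98
ee_pos: [0.5682, -0.2552, 0.0633]
eef_rot: [0.186, 0.679, -0.183, 0.686]
ft_force: [-0.1, -0.4, -5.2]
width: 0.0195
t 10.98 pos [ 0.5682 -0.2552  0.0633] yawY 59.8 xdir [ 0.011  0.001 -1.   ] F [-0.1 -0.4 -5.2] w 0.0195 j7 1.07
SLIDE cm [ 1.53 -0.28 -0.11] |1.6| ROLL -0.2
```

```bash
python3 -m jog '[{"slide":[0.4,-0.2,-0.1],"roll":0},{"slide":[0.8,-0.25,-0.1],"roll":0},{"slide":[1.1,-0.25,-0.1],"roll":0},{"slide":[1.3,-0.25,-0.1],"roll":0},{"slide":[1.3,-0.25,-0.1],"roll":0}]'
python3 -m jog '[{"slide":[0.1,0,0],"roll":0},{"slide":[0.15,0,0],"roll":0},{"slide":[0.15,0,0],"roll":0}]'
python3 -c "
from h import *
todo((.566,-.257,.048),60)"
```

```text
time: 11.4
ee_pos: [0.5661, -0.2569, 0.0501]
eef_rot: [0.186, 0.679, -0.183, 0.686]
ft_force: [0.5, 0.5, -4.5]
width: 0.0197
time: 11.65
ee_pos: [0.5662, -0.2569, 0.0486]
eef_rot: [0.186, 0.679, -0.183, 0.686]
ft_force: [-0.1, -0.1, -5.0]
width: 0.0194
t 11.65 pos [ 0.5662 -0.2569  0.0486] yawY 59.8 xdir [ 0.01   0.001 -1.   ] F [-0.1 -0.1 -5. ] w 0.0194 j7 1.06
SLIDE cm [ 0.06 -0.02 -0.01] |0.1| ROLL -0.2
```

```bash
python3 -m jog '[{"slide":[0.1,0,0],"roll":0},{"slide":[0.1,0,0],"roll":0},{"slide":[0.1,0,0],"roll":0}]'
python3 -m jog '[{"slide":[0.1,0,0],"roll":0},{"slide":[0.1,0,0],"roll":0},{"slide":[0.1,0,0],"roll":0}]'
```

```text
time: 11.9
ee_pos: [0.5665, -0.2568, 0.0482]
eef_rot: [0.186, 0.679, -0.183, 0.686]
ft_force: [-2.3, 1.9, 2.1]
width: 0.0197
time: 12.15
ee_pos: [0.5667, -0.2567, 0.0481]
eef_rot: [0.185, 0.679, -0.183, 0.686]
ft_force: [-3.4, 1.6, 6.2]
width: 0.0195
```

The lid is down and the load has come off the wrist. Next, release and retreat straight up.

```bash
python3 -m jog '[{"slide":[0,0,0],"roll":0},{"slide":[0,0,0],"roll":0},{"slide":[0,0,0],"roll":0},{"slide":[0,0,0],"roll":0},{"slide":[0,0,0],"roll":0}]' 0.48
python3 -m jog '[{"slide":[-1,0,0],"roll":0},{"slide":[-3,0,0],"roll":0},{"slide":[-6,0,0],"roll":0},{"slide":[-10,0,0],"roll":0},{"slide":[-14,0,0],"roll":0}]'
python3 -m jog '[{"slide":[-2,0,3],"roll":0},{"slide":[-4,0,6],"roll":0},{"slide":[-5,0,9],"roll":0},{"slide":[-5,0,12],"roll":0},{"slide":[-5,0,12],"roll":0}]'
python3 - <<'E'
from h import *
todo((.566,-.257,.2),60)
for n in('wrist','top','side'):
    cv2.imwrite(f'pics/{n}5.png',r.camera(n)[...,::-1])
E
```

```text
time: 12.57
ee_pos: [0.5667, -0.2568, 0.048]
eef_rot: [0.185, 0.679, -0.183, 0.687]
ft_force: [1.1, 0.1, 0.0]
width: 0.0425
time: 12.98
ee_pos: [0.5646, -0.2565, 0.1898]
eef_rot: [0.185, 0.679, -0.183, 0.686]
ft_force: [2.0, -0.6, 0.3]
width: 0.0452
time: 13.4
ee_pos: [0.6705, -0.319, 0.2399]
eef_rot: [0.186, 0.679, -0.183, 0.686]
ft_force: [-0.5, -0.2, -1.0]
width: 0.0456
t 13.40 pos [ 0.6705 -0.319   0.2399] yawY 59.7 xdir [ 0.012  0.002 -1.   ] F [-0.5 -0.2 -1. ] w 0.0456 j7 1.18
SLIDE cm [  3.89   0.06 -12.18] |12.8| ROLL -0.3
```

View pics/wrist5.png

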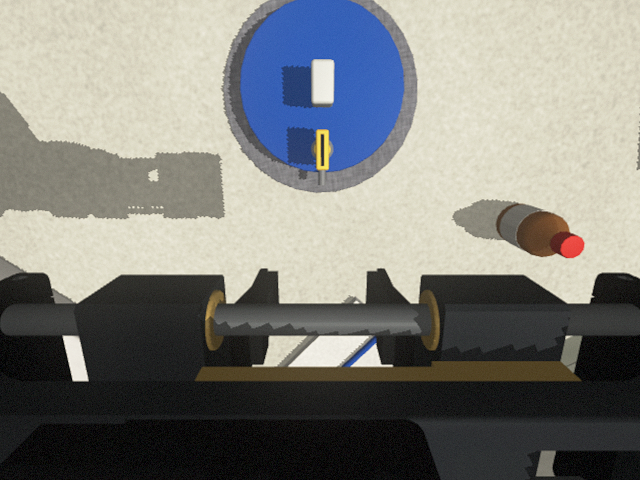

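View pics/top5.png

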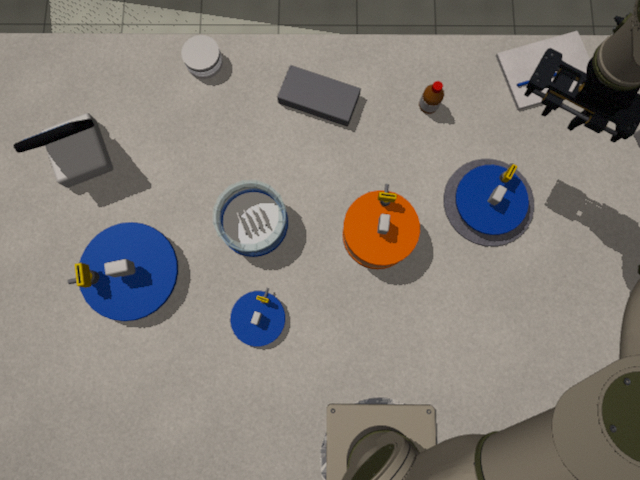

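View pics/side5.png

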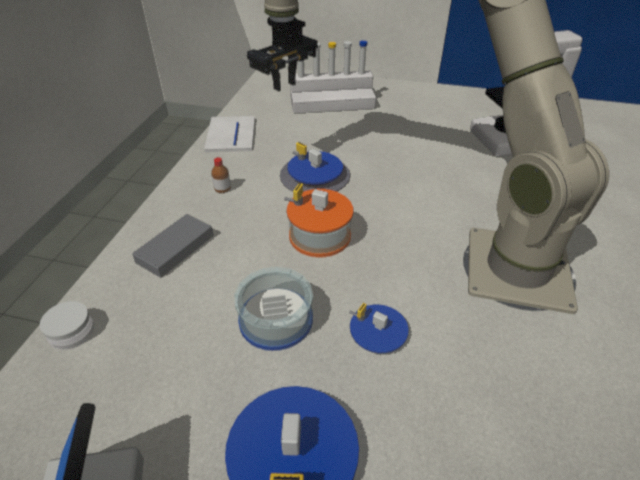

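The lid now stands upright on the mat, at (492,199) in the top view. Its tap bar (323,150 in the wrist view) is in line with the spout, and the orange jar at (382,230) is unchanged. One numeric check of the centring comes next, then I'll hand in.

Run:
```python
from h import *
t=cv2.imread('pics/top5.png')[...,::-1].copy()
e=cv2.fitEllipse(cv2.convexHull(blobs(t,'b',(445,150,540,245))[0][0])); c=onz('top',e[0],.034); m=onz('top',(488.3,202.5),.006)
print('disc',c,'mat',m,'off mm',((c-m)[:2]*1000).round(1))
w=cv2.imread('pics/wrist5.png')[...,::-1].copy()
print([cv2.minAreaRect(blobs(w,k,(300,y0,345,y1))[0][0]) for k,y0,y1 in(('y',125,172),('w',50,110))])
r.close_job()
```

```text
disc [ 0.56581274 -0.25483468  0.034     ] mat [ 0.56621118 -0.25656993  0.006     ] off mm [-0.4  1.7]
[((322.0, 149.5), (39.0, 14.0), 90.0), ((322.5, 81.0), (44.0, 23.0), 90.0)]
the job is handed in; nothing more can be done
```

I opened the middle-sized blue jar's vent tap and set its lid upright on the mat. The job was handed in at about 13.5 s of robot time, well under the 64 s limit.

- **Tap:** I turned it about 85° counter-clockwise, until the bar lay in line with the spout, before lifting the lid. I did not feel it reach its stop. The camera put the bar within about 1° of the spout line, and it was still in line after the lid was set down.
- **Lid:** I lifted it by the handle, carried it over the orange jar and lowered it until the wrist force showed contact. Then I released it and backed off, so the gripper was touching nothing.
- **Centring:** The last picture puts the lid about 2 mm from the mat centre, which is about as good as the camera calibration. The side camera's first estimate of the mat centre was about 6 mm off in y from the top camera's. I used the top camera's value.
- **Other jar:** The orange lid and tap look unchanged in the last pictures.
- **Slip:** One move and the wait after it were refused because I left out a required key. Neither moved the arm, and I sent them again.

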